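# Snap the cover plate onto the shock-mounted instrument tray

### The job

Lay the frosted cover plate (its blue bar is for lifting) over the four snap standoffs of the blue instrument tray, and once it lies on all four press it down (the red spots are there to press on) until every standoff has clicked through and the plate is fully home on all of them. The acrylic is brittle and the tray floats on soft mounts: never push down with more than 24 N and do not bang into the plate. Keep the plate near level all the time, and leave everything else on the bench where it is.

Things in the scene. Friction and masses are not known exactly. Their poses are not given: they have to be found in the camera images.
- base: Grey base plate under the tray, 140 (x) x 210 (y) x 10 mm, fixed to the bench; origin at the centre of its underside, z up. The tray above it rides on four soft rubber vibration mounts: it moves only up and down, sinks about 0.6 mm per newton pressed on it, and meets a hard stop some 19 to 23 mm down.
- tray: Blue instrument tray 120 (x) x 190 (y) mm on rubber mounts over the base plate; origin at the centre of its underside, z up, about 32 mm above the bench (30 to 34). Its 6 mm deck carries a low circuit board and four snap standoffs at x = +-32, y = +-62 mm, each with its seat at z = 20 mm and its tip at z = 40 mm.
- seat0 (a point): Seat of the standoff at tray x = +32, y = +62 mm: centre of the top of its black 18 mm square shoulder; axes as the tray. From it rises a black post, 10 mm round up to 10 mm above the seat, then tapering to 4 mm at its tip 20 mm above. Two orange spring barbs on its x sides, 7 mm wide (y), span 17.4 mm in x at 5 mm above the seat and slope in to 7 mm across at 16 mm above.
- cover: Loose frosted acrylic cover plate, 100 (x) x 160 (y) x 3 mm, about 0.25 kg, lying right side up on the bench; origin at the centre of its underside, z up. Four 13 mm square holes at x = +-32, y = +-62 mm. Four red press spots (20 mm discs, flush on top) at x = +-32, y = +-32 mm, each 30 mm inward of a hole. Alike after a half turn: either way round is right.
- cover_grip (a point): Centre of the cover plate's upright blue grip bar: 16 mm thick (x), 50 mm long (y), 30 mm high, in the plate's middle. This point is half-way up the bar, 18 mm above the plate's underside; axes as the cover plate.
- hole0 (a point): Centre of the cover plate's hole at x = +32, y = +62 mm, level with the plate's underside; axes as the cover plate. Laid on the standoffs, the plate first rests on the sloping barbs, its underside about 9 mm above the seats. Clicked home, the underside lies on the seats and the barbs, sprung out again over its top, hold it.
- hole1 (a point): Centre of the cover plate's hole at x = -32, y = +62 mm, level with the plate's underside; axes as the cover plate. A push on a red spot clicks the standoff beside it at some 8 to 15 N, the last pair at up to 19 N; the opposite corner then rises up to 15 mm. The catch comes only in the last 2 mm above the seat. All four at once need over 24 N.
- hole2 (a point): Centre of the cover plate's hole at x = -32, y = -62 mm, level with the plate's underside; axes as the cover plate.
- hole3 (a point): Centre of the cover plate's hole at x = +32, y = -62 mm, level with the plate's underside; axes as the cover plate.
- puck: Bystander: black rubber bumper puck, 64 mm across, 26 mm high; origin under its centre.
- eyebolt_a: Bystander: stainless eye bolt lying on the bench, 110 mm long, 43 mm wide eye, up to 17 mm high; origin under its shank.
- eyebolt_b: Bystander: second stainless eye bolt, like the first; origin under its shank.
- clamp_ring: Bystander: green anodized clamp ring, 70 mm outside, 52 mm inside, 14 mm high; origin under its centre. Farther left, at y above 0.38 m, stand a fixed aluminium chute (up to 230 mm high) and the blue parts bin it leads into.
- impeller: Bystander: frosted acrylic pump impeller, 76 mm across, 25 mm high; origin under its centre.
Not all that is in view belongs to the job. Leave any orange look-alike of the cover alone.

How it is judged:
By the outcome, as a careful person would: the job done as asked, in the order asked, and still so for the second after the job is handed in, with the robot touching nothing.
It also fails if it takes over 67 s, if anything falls off the work surface, if the arm or the gripper's body presses on something with over 40 N, if the wrist force passes 120 N, or if a joint passes its speed limit or range.

### The arm

A 6-joint arm with a two-finger parallel gripper is mounted at the origin on the work surface. World frame = base frame: x ahead of the robot, y to its left, z up, the work surface at z = 0. Lengths are in m, angles in degrees, forces in N, time in s.
With the tool pointing down it reaches from about 0.4 to 0.825 m from the base axis. Payload 7 kg.
Tool frame: the origin (TCP) lies midway between the tips of the shut fingers; the grasp point (between the pads) lies 19 mm behind it; z points along the fingers, y is the direction in which the jaws open and shut (so a half turn about z gives the same grasp; the last joint's range is limited). The gripper opens to 88 mm and grips with 3 to 60 N. Pads are 19 mm wide; open, the fingers measure 130 mm over their backs; the gripper's body (78 mm by 193 mm) begins 47 mm behind the grasp point.
Start: joints at [79.761, 20.546, 0.682, 0, -70.136, -16.507], TCP at [0.304, 0.603, 0.227] pointing down, gripper open.
Joint ranges: [-176.03, 176.03], [-82.01, 121.73], [-58.28, 71.71], [-173.87, 95.51], [-174.79, -0.11], [-173.66, 173.66]. Speed limits (degrees/s): [136.94, 136.94, 172.46, 180, 180, 180].

### API

Orientations are given as [roll, pitch, yaw] about the fixed x, y, z axes, in that order (R = Rz(yaw) Ry(pitch) Rx(roll)).
In Python, from plant import ctrl, snapshot gives the robot as it stands.
- The arm moves only by the shell command python3 -m pendant 'ROWS'. ROWS is JSON, a list of rows, each a list of 7 numbers: the shift along the tool's x, y, z in m, then the turn, a rotation vector about the tool's x, y, z in rad, then the opening, from -1 (shut) to 1 (fully open), so that 0 is half open. In form: [[x, y, z, ax, ay, az, jaw], ...]. A call has 1 to 12 rows; each row is the pose to reach, as a shift and turn from the pose commanded when the call began, along the tool's axes at that moment; what a row does not reach only later rows make up. A row lasts 1/8 s, in which the tool goes at most 62.5 mm and 10.7 degrees, less where a joint would pass 70% of its speed; a pose out of reach is approached as far as the arm can. A call with a gripper value outside its range is refused whole. The fingers move at their own pace and stop on an object; the grip force is fixed at half the most. Time passes only in rows, so rows that repeat a pose let the fingers close. It gives the time, the measured TCP pose, the force and the opening at its end, in the units of the state.
- ctrl.get_obs(): the state, without advancing time (a new reading comes with each control period).
- snapshot(name): name is "scene" or "top" or "wrist"; returns a dict with "image" (480x640x3 uint8, blue, green, red), "mtx" (3x3 intrinsics, pixels), "eye" and "attitude" of the camera in the world; the wrist camera has in their place "tool_from_camera" (4x4, takes a point from camera to tool coordinates, whose origin is the TCP and whose axes are the flange's). Camera axes: x right, y up, looking along -z (the intrinsics and any distortion apply to the point x, -y, -z); pixel columns grow to the right and rows downward; lengths in m; the calibration is good to about 2 mm. The wrist camera is an equidistant fisheye: a pixel r from the principal point sees the ray r / f radians off the axis. A picture is of the moment at which its call begins: read the wrist's pose just before it. There is no depth.
- ctrl.close_job(): hands the job in, once; it reports no verdict.
The state is a dict: "clock": time; "joint_pos": joint angles; "qvel": joint speeds; "tau": joint torques, N m; "tool_pos": TCP position; "orientation": TCP orientation; "force": force on the tool from outside, world axes, zero at the start; "moment": the same for the moment, N m; "opening": finger opening in m.
Only numpy, scipy, OpenCV 4.12 (cv2) and the standard library are available. Lean on these libraries where they do the work, as an engineer would, in place of code of your own. Each camera call takes 0.05 s, during which the arm holds its last target.

## Working session

There is one attempt and no reset: what is moved stays moved. The work goes in short steps, Python scripts to look and compute and a shell command to move; the robot and the scene stay as the last step left them, time stands still between calls to the robot, and variables do not carry over. Pictures are saved under pics/ and viewed, and the job is handed in when it is done.

```bash
mkdir -p pics; ls
cat > h.py <<'E'
import numpy as np,cv2
from plant import ctrl,snapshot
from scipy.spatial.transform import Rotation as R
def snap(n,f=None):
    s=snapshot(n)
    if f: cv2.imwrite('pics/'+f,s['image'])
    return s
E
python3 - <<'E'
from h import *
print(ctrl.get_obs())
for n in ['scene','top','wrist']:
    s=snap(n,n+'0.png'); print(n,{k:v for k,v in s.items() if k!='image'})
    import pickle; pickle.dump(s,open(n+'0.pkl','wb'))
E
```

```text
pics
{'clock': 0.0, 'joint_pos': array([ 7.97607863e+01,  2.05897299e+01,  6.36022877e-01, -2.06936654e-02,
       -7.01372025e+01, -1.65072414e+01]), 'qvel': array([ 0.11343461,  0.04246873,  0.10827988, -0.02763945,  0.00286073,
       -0.05133717]), 'tau': array([-1.87743390e-03, -5.82716596e+01,  2.93065274e+01,  6.99745461e+00,
        6.86368949e-03, -1.67727899e-04]), 'tool_pos': array([0.30357764, 0.60234236, 0.22565723]), 'orientation': array([ 1.79907309e+02, -7.18136340e-03, -2.67534958e+01]), 'force': array([ 0.17312448, -0.17984004,  0.01238146]), 'moment': array([ 0.01268386, -0.02295448, -0.02651099]), 'opening': 0.0876234343035117}
scene {'mtx': array([[457.59850326,   0.        , 327.09044977],
       [  0.        , 457.59850326, 245.0678674 ],
       [  0.        ,   0.        ,   1.        ]]), 'eye': array([1.03245412, 0.4197929 , 1.04524817]), 'attitude': array([ 36.25644343,   0.58156048, 133.90855483])}
top {'mtx': array([[435.06545425,   0.        , 319.13490659],
       [  0.        , 435.06545425, 242.35486727],
       [  0.        ,   0.        ,   1.        ]]), 'eye': array([ 0.36728295, -0.09663761,  1.05318637]), 'attitude': array([  9.82544906,  -0.12125089, -89.33889164])}
wrist {'mtx': array([[371.64829954,   0.        , 310.56563743],
       [  0.        , 371.64829954, 237.63581157],
       [  0.        ,   0.        ,   1.        ]]), 'tool_from_camera': array([[-7.00655658e-04,  9.67783596e-01,  2.51782488e-01,
         6.64295819e-02],
       [ 9.99999740e-01,  7.21088548e-04,  1.11120061e-05,
         6.50743491e-04],
       [-1.70803451e-04,  2.51782430e-01, -9.67783849e-01,
        -1.58283894e-01],
       [ 0.00000000e+00,  0.00000000e+00,  0.00000000e+00,
         1.00000000e+00]])}
```

View pics/scene0.png

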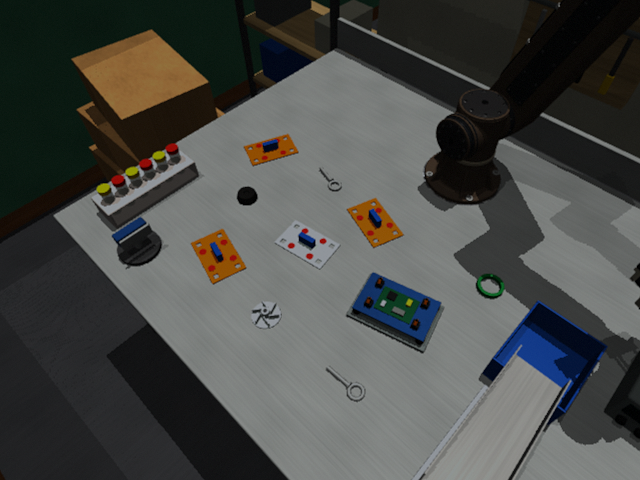

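View pics/top0.png

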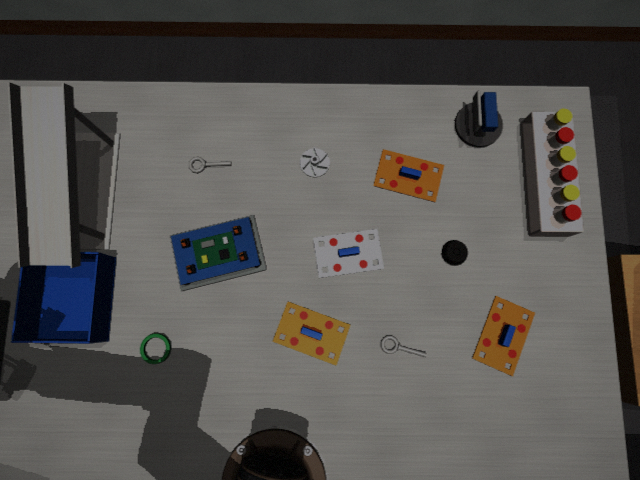

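View pics/wrist0.png

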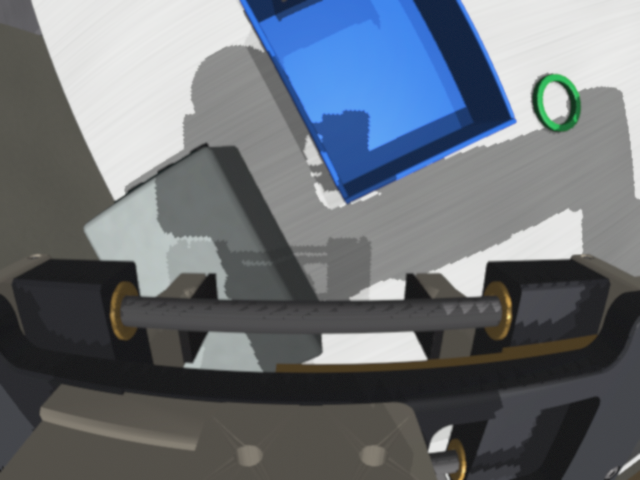

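In the top view, the possible covers are white (348,253), orange (409,174), yellow-orange (312,332) and orange (504,336). The frosted white one at (348,253) fits the description. The tray is at (215,252). I'll check both in close crops.

Run:
```python
import cv2
im=cv2.imread('pics/top0.png')
cv2.imwrite('pics/c1.png',cv2.resize(im[222:286,305:393],None,fx=9,fy=9,interpolation=cv2.INTER_CUBIC))
cv2.imwrite('pics/c2.png',cv2.resize(im[207:297,160:275],None,fx=6.5,fy=6.5,interpolation=cv2.INTER_CUBIC))
```

```text
(no output)
```

View pics/c1.png

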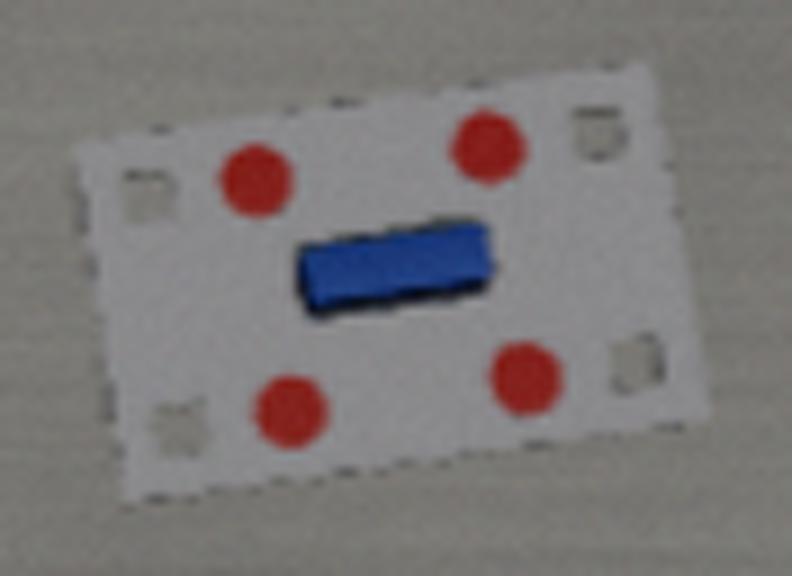

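View pics/c2.png

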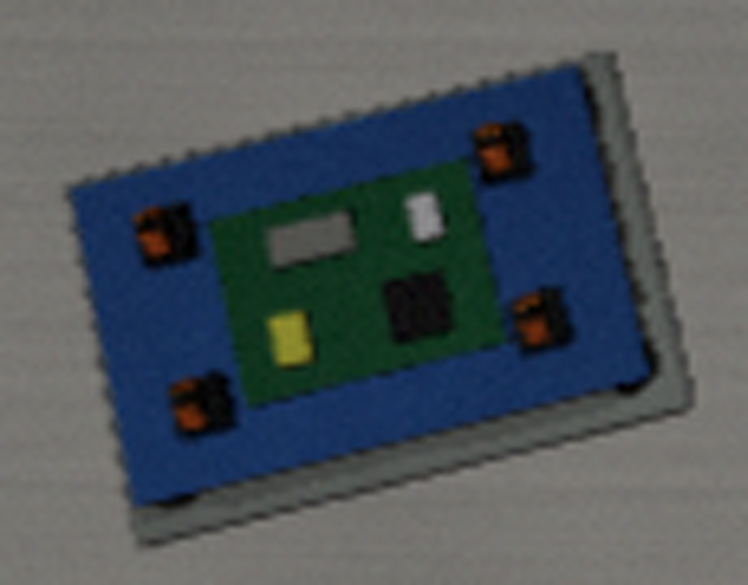

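The crop confirms a frosted white plate with a blue bar, four red spots and four holes. Red spots in the crop are at (256,181), (488,147), (291,411) and (526,378). Deck corners are at (70,187), (583,66), (650,380) and (135,503).

```bash
cat >> h.py <<'E'
from scipy.optimize import least_squares
def proj(s,P,pose=None):
    P=np.atleast_2d(P).astype(float)
    if 'eye' in s:
        Rc=R.from_euler('xyz',s['attitude'],degrees=True).as_matrix(); c=(P-s['eye'])@Rc
        m=s['mtx']; v=np.c_[c[:,0],-c[:,1],-c[:,2]]
        return (v[:,:2]/v[:,2:])*m[0,0]+m[:2,2]
    pos,ori=pose
    T=s['tool_from_camera']; Rt=R.from_euler('xyz',ori,degrees=True).as_matrix()
    t=(P-pos)@Rt; c=(t-T[:3,3])@T[:3,:3]; v=np.c_[c[:,0],-c[:,1],-c[:,2]]
    th=np.arctan2(np.hypot(v[:,0],v[:,1]),v[:,2]); n=np.hypot(v[:,0],v[:,1])+1e-12
    m=s['mtx']; return (v[:,:2]/n[:,None])*(th*m[0,0])[:,None]+m[:2,2]
def place(p,L):
    L=np.atleast_2d(L); a=np.radians(p[2]); c,s=np.cos(a),np.sin(a)
    return np.c_[p[0]+c*L[:,0]-s*L[:,1],p[1]+s*L[:,0]+c*L[:,1],L[:,2]+(p[3] if len(p)>3 else 0)]
def fit(obs,p0):  # obs list of (s,pose,L,uv)
    f=lambda p:np.concatenate([(proj(s,place(p,L),po)-uv).ravel() for s,po,L,uv in obs])
    r=least_squares(f,p0,x_scale=[.01,.01,1]+[.01]*(len(p0)-3)); return r.x,r.fun
def sq(a,b,z): return np.array([[a,b,z],[-a,b,z],[-a,-b,z],[a,-b,z]])
def crop(px,k,o): return (np.array(px)+.5)/k-.5+np.array(o)
E
python3 - <<'E'
from h import *; import pickle
s=pickle.load(open('top0.pkl','rb'))
# world: image up = +x, image left = +y
# order: (+x,+y)=up-left,(-x,+y)=down-left,(-x,-y)=down-right,(+x,-y)=up-right
sp=crop([[256,181],[291,411],[526,378],[488,147]],9,(305,222))
p,r=fit([(s,None,sq(.032,.032,.003),sp)],[.4,-.1,0]); print(p,r.round(2))
tc=crop([[70,187],[135,503],[650,380],[583,66]],6.5,(160,207))
p,r=fit([(s,None,sq(.06,.095,.038),tc)],[.4,.1,0]); print(p,r.round(2))
E
```

```text
[ 0.52484788 -0.16728232  8.92207384] [-0.   -0.08  0.04  0.08 -0.03 -0.01 -0.    0.01]
[ 0.52189825  0.1487674  14.40021674] [ 0.35 -0.24 -0.31  0.35  0.22  0.02 -0.26 -0.13]
```

```bash
cat >> h.py <<'E'
def rel(goal,yaw,roll=180,pitch=0):
    # uses measured pose: approx commanded
    o=ctrl.get_obs(); Rt=R.from_euler('xyz',o['orientation'],degrees=True)
    d=Rt.inv().apply(np.array(goal)-o['tool_pos'])
    rv=(Rt.inv()*R.from_euler('xyz',[roll,pitch,yaw],degrees=True)).as_rotvec()
    print('shift',d.round(4),'rot',rv.round(4)); return d,rv
def state():
    o=ctrl.get_obs(); print('t',o['clock'].__round__(3),'pos',o['tool_pos'].round(4),'ori',o['orientation'].round(2),'F',o['force'].round(2),'M',o['moment'].round(2),'open',round(o['opening'],4)); return o
E
python3 - <<'E'
from h import *
rel([.525,-.167,.27],-81.1)
E
```

```text
shift [ 0.544   0.5875 -0.0433] rot [ 1.100e-03 -7.000e-04  9.486e-01]
```

```bash
python3 -m pendant '[[0,0,-0.044,0,0,0,0.6],[0.04,0.04,-0.044,0,0,0.1,0.6],[0.08,0.09,-0.044,0,0,0.25,0.6],[0.12,0.13,-0.044,0,0,0.4,0.6],[0.16,0.17,-0.044,0,0,0.55,0.6],[0.2,0.215,-0.044,0,0,0.7,0.6],[0.24,0.26,-0.044,0,0,0.85,0.6],[0.28,0.3,-0.044,0,0,0.949,0.6],[0.32,0.345,-0.044,0,0,0.949,0.6],[0.36,0.39,-0.044,0,0,0.949,0.6],[0.4,0.43,-0.044,0,0,0.949,0.6],[0.44,0.475,-0.044,0,0,0.949,0.6]]'
python3 - <<'E'
from h import *
rel([.525,-.167,.27],-81.1)
E
```

```text
clock: 1.65
tool_pos: [0.4832, -0.0212, 0.2707]
orientation: [-180.0, 0.0, -81.1]
force: [1.2, 0.6, -0.5]
opening: 0.0698
shift [ 0.1505 -0.0188  0.0007] rot [-0.0007  0.0002  0.0001]
```

```bash
python3 -m pendant '[[0.05,-0.006,0,0,0,0,0.6],[0.1,-0.012,0,0,0,0,0.6],[0.135,-0.017,0,0,0,0,0.6],[0.1505,-0.019,0,0,0,0,0.6],[0.1505,-0.019,0,0,0,0,0.6],[0.1505,-0.019,0,0,0,0,0.6]]'
python3 - <<'E'
from h import *; import pickle
o=state(); s=snap('wrist','w1.png'); po=(o['tool_pos'],o['orientation']); pickle.dump((s,po),open('w1.pkl','wb'))
p=[.52485,-.16728,8.92]
print(proj(s,place(p,sq(.032,.062,.003)),po).round(1),proj(s,place(p,sq(.032,.032,.003)),po).round(1),proj(s,place(p,sq(.008,.025,.033)),po).round(1))
E
```

```text
clock: 2.4
tool_pos: [0.5247, -0.1645, 0.2706]
orientation: [-180.0, 0.0, -81.1]
force: [0.6, -0.7, 0.6]
opening: 0.0703
t 2.4 pos [ 0.5247 -0.1645  0.2706] ori [-1.800e+02  1.000e-02 -8.109e+01] F [ 0.64 -0.74  0.55] M [ 0.09 -0.01  0.03] open 0.0703
[[283.2 250.4]
 [336.7 250.3]
 [338.  145.4]
 [281.7 145.5]] [[282.7 225.9]
 [337.1 225.9]
 [337.8 171.5]
 [281.9 171.5]] [[302.5 225.7]
 [317.2 225.7]
 [317.3 180. ]
 [302.3 180.1]]
```

View pics/w1.png

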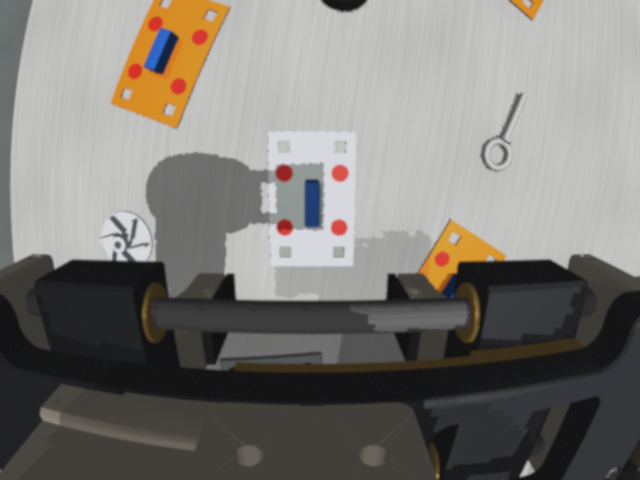

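The plate is in view, with red spots near (285,173), (340,173), (285,228) and (339,228), about 2 px off the prediction. I'll refine the fit from this view.

```bash
cat >> h.py <<'E'
def reds(im,box):
    x0,y0,x1,y1=box; c=im[y0:y1,x0:x1].astype(int)
    m=((c[...,2]>90)&(c[...,1]<0.6*c[...,2])&(c[...,0]<.6*c[...,2])).astype(np.uint8)
    n,l,st,ce=cv2.connectedComponentsWithStats(m); return [(ce[i]+[x0,y0],st[i,4]) for i in range(1,n) if st[i,4]>40]
E
python3 - <<'E'
from h import *; import pickle
s,po=pickle.load(open('w1.pkl','rb'))
im=s['image']
for a in reds(im,(260,125,365,270)): print(a)
cv2.imwrite('pics/c3.png',cv2.resize(im[125:275,255:370],None,fx=5,fy=4,interpolation=cv2.INTER_CUBIC))
rs=[a[0] for a in reds(im,(260,125,365,270))]
P=proj(s,place([.52485,-.16728,8.92],sq(.032,.032,.003)),po)
uv=np.array([min(rs,key=lambda r:np.hypot(*(r-q))) for q in P])
print(fit([(s,po,sq(.032,.032,.003),uv)],[.525,-.167,8.9]))
E
```

```text
(array([283.54187192, 172.73399015]), np.int32(203))
(array([339.56923077, 172.84615385]), np.int32(195))
(array([284.38918919, 226.99459459]), np.int32(185))
(array([338.73770492, 227.10382514]), np.int32(183))
(array([ 0.5227189 , -0.16614593,  8.83723008]), array([-0.02619416,  0.07687048, -0.03877586,  0.0077117 , -0.05446254,
       -0.07222411,  0.11826457, -0.01065256]))
```

View pics/c3.png

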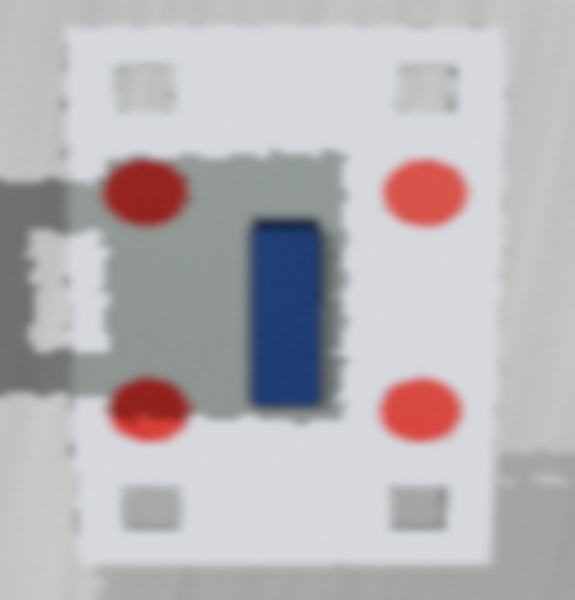

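Run:
```python
from h import *
rel([.5238,-.1667,.007],-81.12)
```

```text
shift [0.0023 0.0014 0.2637] rot [-0.0002  0.0002  0.0009]
```

```bash
python3 -m pendant '[[0.002,0.001,0.05,0,0,0,0],[0.002,0.0014,0.1,0,0,0,0],[0.002,0.0014,0.15,0,0,0,0],[0.002,0.0014,0.2,0,0,0,0],[0.002,0.0014,0.23,0,0,0,0],[0.002,0.0014,0.245,0,0,0,0],[0.002,0.0014,0.255,0,0,0,0],[0.002,0.0014,0.2605,0,0,0,0],[0.002,0.0014,0.2635,0,0,0,0],[0.002,0.0014,0.2635,0,0,0,0]]'
python3 - <<'E'
from h import *
o=state(); s=snap('wrist','w2.png')
E
```

```text
clock: 3.7
tool_pos: [0.5242, -0.1674, 0.0075]
orientation: [-180.0, -0.0, -81.1]
force: [-0.6, -0.1, 0.4]
opening: 0.0437
t 3.7 pos [ 0.5242 -0.1674  0.0075] ori [-1.7995e+02 -1.0000e-02 -8.1120e+01] F [-0.64 -0.09  0.45] M [ 0.1  -0.08 -0.07] open 0.0437
```

View pics/w2.png

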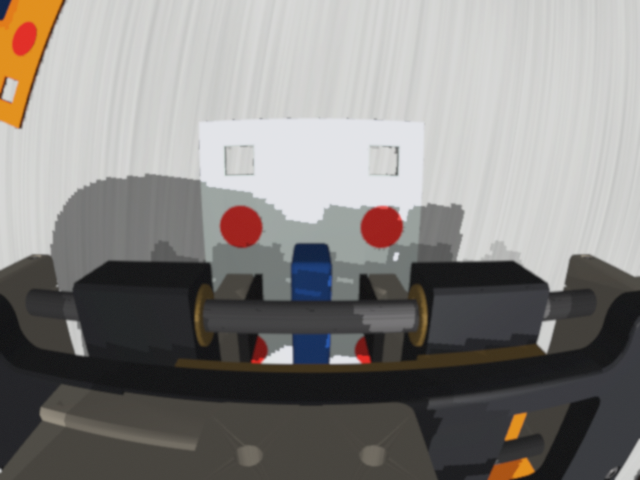

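The bar sits centred between the fingers, and the far holes show at (240,160) and (384,160). Closing now.

```bash
python3 -m pendant '[[0,0,0,0,0,0,-0.4],[0,0,0,0,0,0,-0.8],[0,0,0,0,0,0,-1],[0,0,0,0,0,0,-1],[0,0,0,0,0,0,-1],[0,0,0,0,0,0,-1],[0,0,-0.003,0,0,0,-1],[0,0,-0.01,0,0,0,-1],[0,0,-0.02,0,0,0,-1],[0,0,-0.03,0,0,0,-1],[0,0,-0.03,0,0,0,-1]]'
python3 - <<'E'
from h import *; import pickle
o=state(); s=snap('wrist','w3.png');po=(o['tool_pos'],o['orientation']); pickle.dump((s,po),open('w3.pkl','wb'))
s=snap('scene','s3.png')
E
```

```text
clock: 5.12
tool_pos: [0.5247, -0.1674, 0.0383]
orientation: [-179.9, -0.0, -81.1]
force: [-0.1, 0.1, -3.0]
opening: 0.0158
t 5.125 pos [ 0.5247 -0.1674  0.0383] ori [-1.7987e+02 -2.0000e-02 -8.1110e+01] F [-0.08  0.1  -3.02] M [ 0.06 -0.04 -0.02] open 0.0158
```

View pics/w3.png

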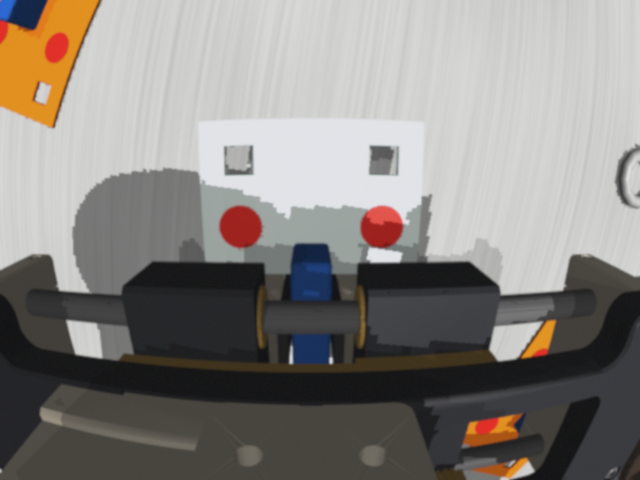

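Plate lifted: -3 N, opening 15.8 mm, level. Front holes are at (239,160) and (384,160). Next I'll measure the plate in the hand, plus the tray from the scene camera.

Run:
```python
from h import *; import pickle
s,po=pickle.load(open('w3.pkl','rb'))
im=s['image']
cv2.imwrite('pics/c4.png',cv2.resize(im[110:190,190:435],None,fx=3.2,fy=6,interpolation=cv2.INTER_CUBIC))
sc=pickle.load(open('scene0.pkl','rb'))['image']
cv2.imwrite('pics/c5.png',cv2.resize(sc[262:357,338:452],None,fx=6.5,fy=6,interpolation=cv2.INTER_CUBIC))
# predicted: plate coords, tool centered. tray yaw. 
print(proj(s,place([po[0][0],po[0][1],8.89],sq(.032,.062,.0338)),po).round(1))
print(proj(s,place([po[0][0],po[0][1],8.89],sq(.05,.08,.0338)),po).round(1))
for a in reds(im,(200,190,430,262)): print(a)
```

```text
[[250.  391.3]
 [366.8 391.6]
 [380.3 156.4]
 [235.  156.7]]
[[222.2 413.2]
 [395.  413.7]
 [420.2 117.9]
 [195.4 118.5]]
(array([240.27436823, 226.45776173]), np.int32(1385))
(array([381.18686131, 226.54306569]), np.int32(1370))
```

View pics/c4.png

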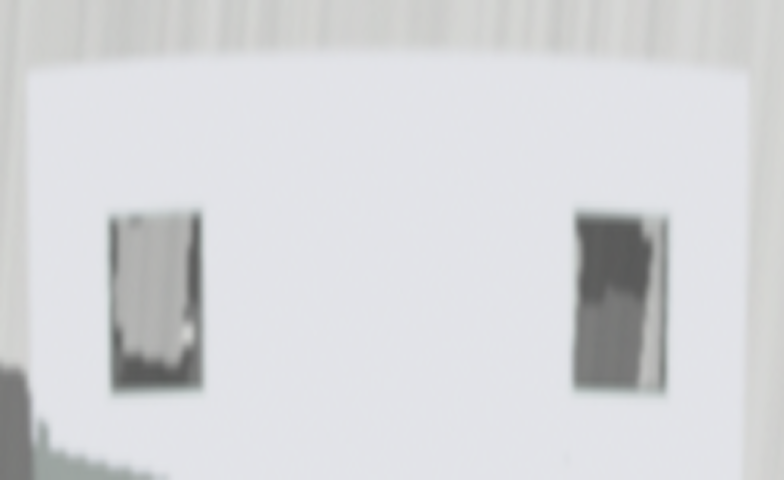

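View pics/c5.png

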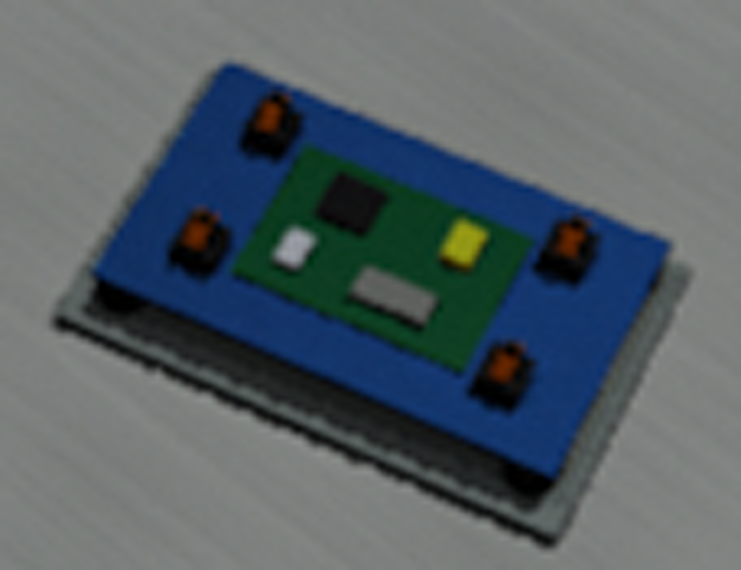

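Run:
```python
from h import *; import pickle
sc=pickle.load(open('scene0.pkl','rb')); tp=pickle.load(open('top0.pkl','rb'))
u=(np.array([[555,474],[668,243],[228,66],[95,272]])+.5)/[6.5,6]-.5+[338,262]
tc=crop([[70,187],[135,503],[650,380],[583,66]],6.5,(160,207))
L=sq(.06,.095,.006)
for z in (.030,.032,.034):
  L=sq(.06,.095,.006+z)
  print(z,fit([(sc,None,L,u)],[.52,.15,14])[0],fit([(tp,None,L,tc)],[.52,.15,14])[0])
# plate on scene: red spots
rr=[a[0] for a in reds(sc['image'],(270,215,345,272))]
q=proj(sc,place([.525,-.167,8.9],sq(.032,.032,.003)))
print(q.round(1),np.round(rr,1))
uv=np.array([min(rr,key=lambda r:np.hypot(*(r-k))) for k in q])
print(fit([(sc,None,sq(.032,.032,.003),uv)],[.525,-.167,8.9]))
```

```text
0.03 [ 0.51982477  0.15207209 15.14030397] [ 0.52219477  0.14925198 14.40173429]
0.032 [ 0.52082238  0.1525765  15.1373964 ] [ 0.52189825  0.1487674  14.40021678]
0.034 [ 0.52181992  0.15308082 15.13447269] [ 0.52160176  0.14828281 14.39869318]
[[308.2 255.8]
 [321.6 240.6]
 [303.6 230.5]
 [290.  245.2]] []Traceback (most recent call last):
  File "<stdin>", line 13, in <module>
ValueError: min() iterable argument is empty
```

Run:
```python
from h import *
rel([.522,.149,.130],-75.5)
```

```text
shift [-0.3129 -0.047  -0.0927] rot [-0.0005  0.     -0.0982]
```

```bash
python3 -m pendant '[[0,0,-0.02,0,0,0,-1],[-0.005,-0.001,-0.05,0,0,-0.01,-1],[-0.025,-0.004,-0.08,0,0,-0.02,-1],[-0.06,-0.009,-0.092,0,0,-0.03,-1],[-0.1,-0.015,-0.092,0,0,-0.05,-1],[-0.14,-0.021,-0.092,0,0,-0.07,-1],[-0.18,-0.027,-0.092,0,0,-0.09,-1],[-0.22,-0.033,-0.092,0,0,-0.098,-1],[-0.26,-0.039,-0.092,0,0,-0.098,-1],[-0.29,-0.044,-0.092,0,0,-0.098,-1],[-0.306,-0.0465,-0.092,0,0,-0.098,-1],[-0.313,-0.047,-0.092,0,0,-0.098,-1]]'
python3 -m pendant '[[0,0,0,0,0,0,-1],[0,0,0.01,0,0,0,-1],[0,0,0.02,0,0,0,-1],[0,0,0.03,0,0,0,-1],[0,0,0.035,0,0,0,-1],[0,0,0.035,0,0,0,-1]]'
python3 - <<'E'
from h import *; import pickle
o=state(); s=snap('wrist','w4.png');po=(o['tool_pos'],o['orientation']); pickle.dump((s,po),open('w4.pkl','wb'))
cv2.imwrite('pics/c6.png',cv2.resize(s['image'][110:190,190:435],None,fx=3.2,fy=6,interpolation=cv2.INTER_CUBIC))
t=snap('top','t4.png')
cv2.imwrite('pics/c7.png',cv2.resize(t['image'][190:310,140:290],None,fx=5,fy=5,interpolation=cv2.INTER_CUBIC))
E
```

```text
clock: 6.72
tool_pos: [0.5217, 0.1495, 0.1287]
orientation: [180.0, -0.0, -75.5]
force: [-0.1, -1.2, -2.4]
opening: 0.0158
clock: 7.48
tool_pos: [0.5217, 0.1489, 0.0935]
orientation: [179.9, -0.0, -75.5]
force: [0.4, -0.6, -2.3]
opening: 0.0159
t 7.475 pos [0.5217 0.1489 0.0935] ori [ 1.7994e+02 -2.0000e-02 -7.5510e+01] F [ 0.35 -0.62 -2.33] M [ 0.08 -0.02 -0.04] open 0.0159
```

View pics/w4.png

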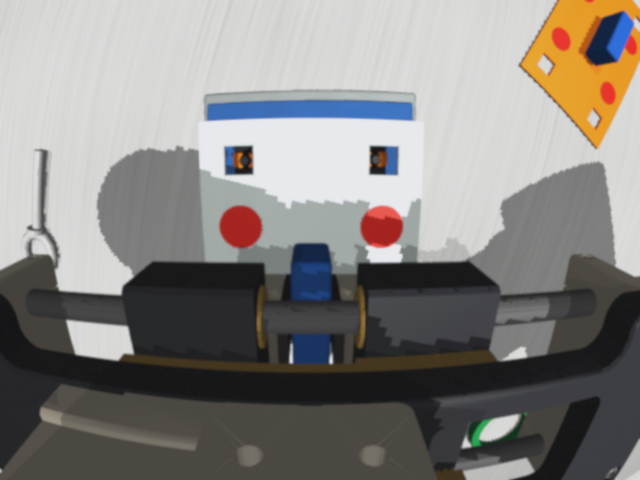

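View pics/c6.png

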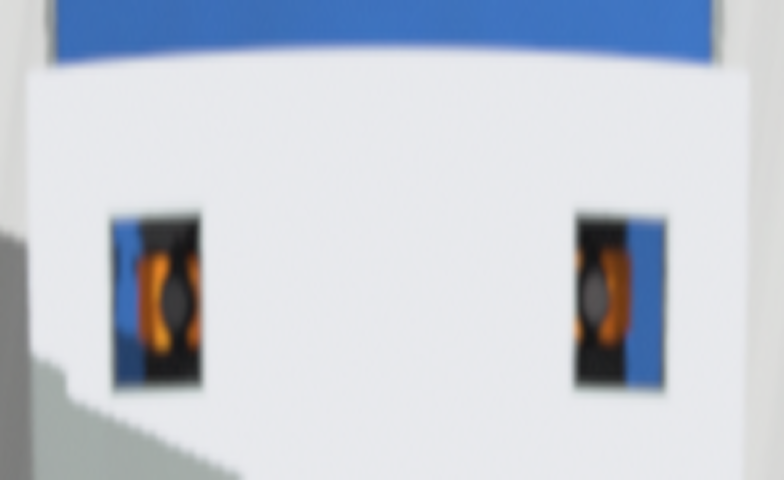

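View pics/c7.png

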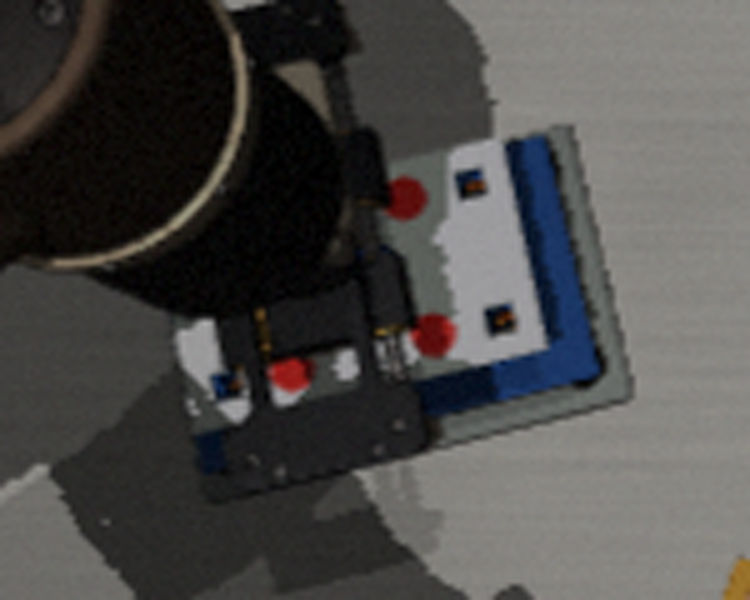

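Tips are seen through the holes at crop (177,302) and (595,300). Hole centres are at (156,301) and (621,300).

```bash
cat >> h.py <<'E'
def off(s,po,holes,tips,zs,under=.0075):
    # rigid fits for far pair (plate -y side): order (-x,-y)=right,(+x,-y)=left
    z=po[0][2]-under+.003
    F=lambda zz:np.array([[.032,-.062,zz],[-.032,-.062,zz]])
    p0=[po[0][0],po[0][1],po[1][2]+90]
    a=fit([(s,po,F(z),holes)],p0); print('plate',a[0],a[1].round(1))
    for zt in zs:
        b=fit([(s,po,F(zt),tips)],p0); d=b[0][:2]-a[0][:2]
        Rt=R.from_euler('xyz',po[1],degrees=True)
        print(zt,'tray-plate world mm',(d*1e3).round(2),'tool',(Rt.inv().apply([d[0],d[1],0])*1e3).round(2),'dyaw',(b[0][2]-a[0][2]).round(2),b[1].round(2))
E
python3 - <<'E'
from h import *; import pickle
s,po=pickle.load(open('w4.pkl','rb'))
c=lambda v:(np.array(v)+.5)/[3.2,6]-.5+[190,110]
off(s,po,c([[156,301],[621,300.5]]),c([[177,302],[595,300]]),[.07,.072,.074])
E
```

```text
plate [ 0.51986197  0.14997041 14.4948728 ] [ 0.1 -0.  -0.1 -0. ]
0.07 tray-plate world mm [0.02 0.95] tool [-0.91 -0.26 -0.  ] dyaw 0.1 [ 0.14 -0.   -0.14 -0.  ]
0.072 tray-plate world mm [0.04 0.86] tool [-0.83 -0.26 -0.  ] dyaw 0.1 [-0.57  0.01  0.57  0.01]
0.074 tray-plate world mm [0.06 0.78] tool [-0.74 -0.26 -0.  ] dyaw 0.1 [-1.3   0.03  1.3   0.02]
```

```bash
python3 -m pendant '[[-0.0008,-0.0003,0.002,0,0,0,-1],[-0.0008,-0.0003,0.006,0,0,0,-1],[-0.0008,-0.0003,0.010,0,0,0,-1],[-0.0008,-0.0003,0.013,0,0,0,-1],[-0.0008,-0.0003,0.015,0,0,0,-1],[-0.0008,-0.0003,0.015,0,0,0,-1]]'
python3 - <<'E'
from h import *; import pickle
o=state(); s=snap('wrist','w5.png');po=(o['tool_pos'],o['orientation']); pickle.dump((s,po),open('w5.pkl','wb'))
cv2.imwrite('pics/c8.png',cv2.resize(s['image'][110:190,190:435],None,fx=3.2,fy=6,interpolation=cv2.INTER_CUBIC))
E
```

```text
clock: 8.32
tool_pos: [0.522, 0.1499, 0.0789]
orientation: [180.0, -0.0, -75.5]
force: [-0.8, -0.8, -2.2]
opening: 0.0156
t 8.325 pos [0.522  0.1499 0.0789] ori [ 1.7998e+02 -1.0000e-02 -7.5500e+01] F [-0.76 -0.77 -2.23] M [ 0.04 -0.02 -0.03] open 0.0156
```

View pics/c8.png

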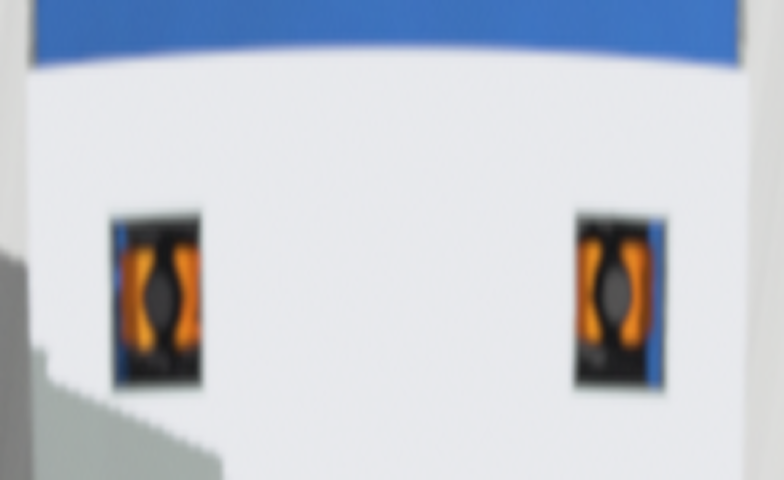

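Run:
```python
from h import *; import pickle
s,po=pickle.load(open('w5.pkl','rb'))
c=lambda v:(np.array(v)+.5)/[3.2,6]-.5+[190,110]
off(s,po,c([[156,301],[621,300.5]]),c([[162,297],[617,295]]),[.07,.071,.072,.073])
```

```text
plate [ 0.52011319  0.15099715 14.50176684] [ 0. -0. -0. -0.]
0.07 tray-plate world mm [-0.22 -0.22] tool [0.16 0.27 0.  ] dyaw 0.11 [ 0.32 -0.01 -0.32 -0.01]
0.071 tray-plate world mm [-0.21 -0.26] tool [0.2  0.26 0.  ] dyaw 0.11 [-0.09  0.    0.09  0.  ]
0.072 tray-plate world mm [-0.19 -0.3 ] tool [0.24 0.26 0.  ] dyaw 0.11 [-0.51  0.01  0.52  0.01]
0.073 tray-plate world mm [-0.18 -0.34] tool [0.28 0.26 0.  ] dyaw 0.11 [-0.94  0.02  0.94  0.02]
```

```bash
python3 -m pendant '[[0.0002,0.0002,0.002,0,0,-0.002,-1],[0.0002,0.0002,0.004,0,0,-0.002,-1],[0.0002,0.0002,0.006,0,0,-0.002,-1],[0.0002,0.0002,0.008,0,0,-0.002,-1],[0.0002,0.0002,0.0095,0,0,-0.002,-1],[0.0002,0.0002,0.0105,0,0,-0.002,-1],[0.0002,0.0002,0.0105,0,0,-0.002,-1]]'
python3 - <<'E'
from h import *; state()
E
python3 -m pendant '[[0,0,0.0005,0,0,0,-1],[0,0,0.001,0,0,0,-1],[0,0,0.0015,0,0,0,-1],[0,0,0.0015,0,0,0,-1]]'
python3 - <<'E'
from h import *; import pickle
o=state(); s=snap('wrist','w6.png')
cv2.imwrite('pics/c9.png',cv2.resize(s['image'][110:190,190:435],None,fx=3.2,fy=6,interpolation=cv2.INTER_CUBIC))
E
```

```text
clock: 9.25
tool_pos: [0.5218, 0.1497, 0.0685]
orientation: [180.0, -0.0, -75.4]
force: [-1.2, -0.9, -1.8]
opening: 0.0158
t 9.25 pos [0.5218 0.1497 0.0685] ori [179.99  -0.   -75.39] F [-1.18 -0.87 -1.81] M [0.01 0.37 0.08] open 0.0158
clock: 9.75
tool_pos: [0.5219, 0.1497, 0.0671]
orientation: [180.0, -0.0, -75.4]
force: [-1.4, -0.8, 0.7]
opening: 0.0155
t 9.75 pos [0.5219 0.1497 0.0671] ori [180.    -0.   -75.39] F [-1.42 -0.77  0.7 ] M [-0.05  0.73  0.07] open 0.0155
```

View pics/c9.png

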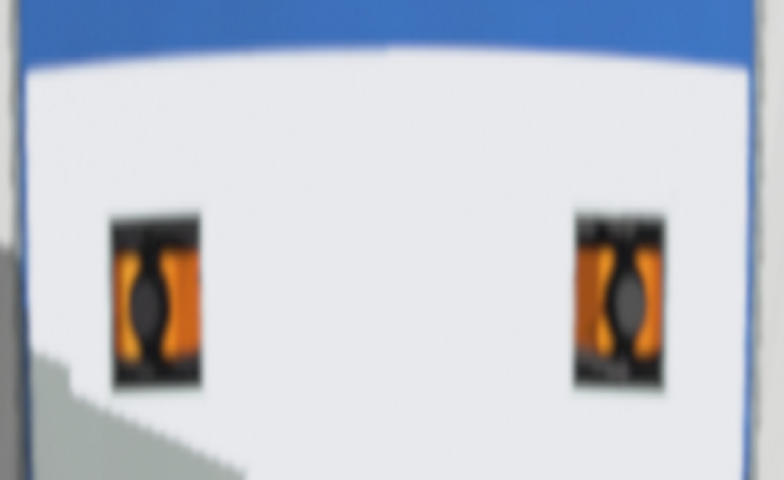

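Tips show through both far holes and the load has moved onto the barbs. I'll lower a touch more and release.

```bash
python3 -m pendant '[[0,0,0.0005,0,0,0,-1],[0,0,0.001,0,0,0,-1],[0,0,0.001,0,0,0,-1]]'
python3 -m pendant '[[0,0,0,0,0,0,-0.5],[0,0,0,0,0,0,-0.3],[0,0,0,0,0,0,-0.2],[0,0,0,0,0,0,-0.2]]'
python3 - <<'E'
from h import *; import pickle
o=state(); s=snap('wrist','w7.png'); snap('scene','s7.png')
E
python3 -m pendant '[[0,0,-0.01,0,0,0,-0.2],[0,0,-0.03,0,0,0,-0.2],[0,0,-0.06,0,0,0,-0.6],[0,0,-0.10,0,0,0,-1],[0,0,-0.14,0,0,0,-1],[0,0,-0.16,0,0,0,-1],[0,0,-0.16,0,0,0,-1]]'
python3 - <<'E'
from h import *; import pickle
o=state(); s=snap('wrist','w8.png');po=(o['tool_pos'],o['orientation']); pickle.dump((s,po),open('w8.pkl','wb'))
sc=snap('scene','s8.png')
cv2.imwrite('pics/s8c.png',cv2.resize(sc['image'][252:357,338:452],None,fx=5.5,fy=5.5,interpolation=cv2.INTER_CUBIC))
E
```

```text
clock: 10.18
tool_pos: [0.5219, 0.1497, 0.0661]
orientation: [180.0, -0.0, -75.4]
force: [-3.6, -1.3, 1.3]
opening: 0.0159
clock: 10.68
tool_pos: [0.522, 0.1498, 0.0661]
orientation: [-180.0, 0.0, -75.4]
force: [-0.3, 0.3, -0.1]
opening: 0.0348
t 10.675 pos [0.522  0.1498 0.0661] ori [-179.99    0.    -75.39] F [-0.28  0.29 -0.11] M [ 0.08 -0.05 -0.08] open 0.0348
clock: 11.65
tool_pos: [0.5228, 0.1502, 0.2287]
orientation: [-179.8, 0.1, -75.4]
force: [0.8, -0.5, -0.8]
opening: 0.0003
t 11.65 pos [0.5228 0.1502 0.2287] ori [-1.7976e+02  7.0000e-02 -7.5380e+01] F [ 0.79 -0.46 -0.77] M [ 0.08 -0.01  0.01] open 0.0003
```

View pics/w8.png

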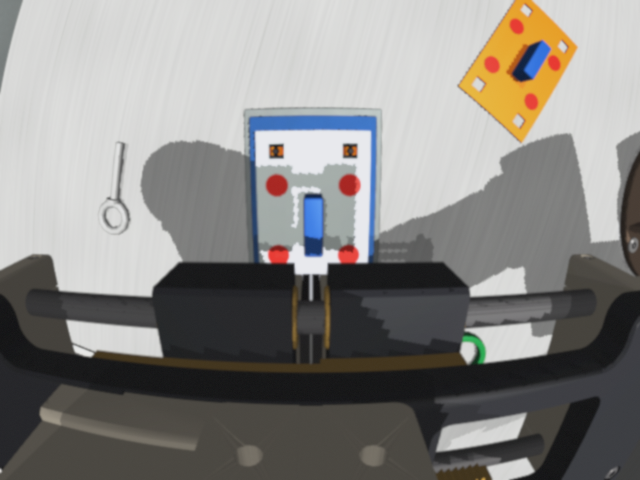

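View pics/s8c.png

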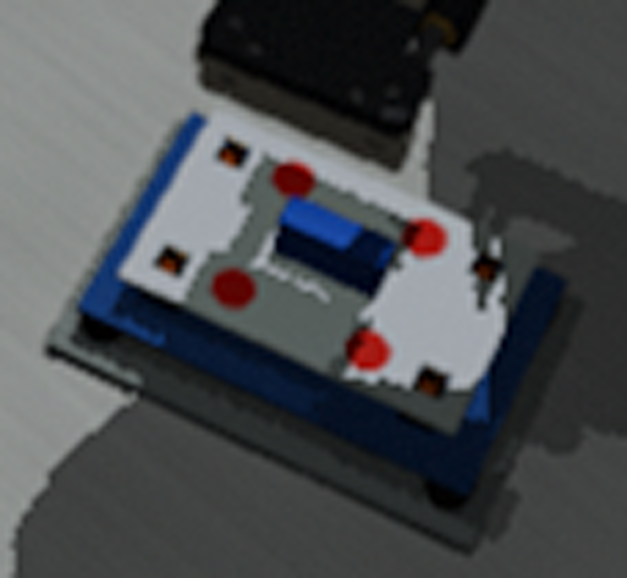

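The plate rests on all four standoffs, with barbs showing in every hole in the scene view. Fingers are shut. Next are the press targets.

Run:
```python
from h import *
C=[.522,.1498,14.6]
P=place(C,sq(.033,.033,.075)); print(P.round(4))
for p in P: rel(p,-75.4)
import pickle
s,po=pickle.load(open('w8.pkl','rb'))
rr=[a[0] for a in reds(s['image'],(250,165,370,200))]; print(rr)
print(proj(s,place(C,sq(.032,.032,.063)),po).round(1))
```

```text
[[0.5456 0.1901 0.075 ]
 [0.4817 0.1734 0.075 ]
 [0.4984 0.1095 0.075 ]
 [0.5623 0.1262 0.075 ]]
shift [-0.033  -0.0334  0.1511] rot [-0.0001  0.0004  0.    ]
shift [-0.033   0.0326  0.1511] rot [-0.0001  0.0004  0.    ]
shift [0.033  0.0326 0.1511] rot [-0.0001  0.0004  0.    ]
shift [ 0.033  -0.0334  0.1511] rot [-0.0001  0.0004  0.    ]
[array([349.13597734, 184.66855524]), array([276.37883008, 184.88300836])]
[[276.  253.1]
 [346.  253.2]
 [347.5 183.1]
 [274.5 183.1]]
```

```bash
python3 -m pendant '[[-0.01,-0.01,0.03,0,0,0,-1],[-0.025,-0.025,0.07,0,0,0,-1],[-0.033,-0.033,0.11,0,0,0,-1],[-0.033,-0.033,0.135,0,0,0,-1],[-0.033,-0.033,0.149,0,0,0,-1],[-0.033,-0.033,0.155,0,0,0,-1],[-0.033,-0.033,0.158,0,0,0,-1],[-0.033,-0.033,0.160,0,0,0,-1],[-0.033,-0.033,0.160,0,0,0,-1]]'
python3 - <<'E'
from h import *
o=state(); s=snap('wrist','w9.png'); snap('scene','s9.png')
E
```

```text
clock: 12.88
tool_pos: [0.5458, 0.1901, 0.0667]
orientation: [-179.9, 0.0, -75.4]
force: [-0.5, -0.0, -0.2]
opening: 0.0006
t 12.875 pos [0.5458 0.1901 0.0667] ori [-1.7995e+02  2.0000e-02 -7.5390e+01] F [-0.51 -0.02 -0.22] M [ 0.04 -0.02 -0.01] open 0.0006
```

View pics/w9.png

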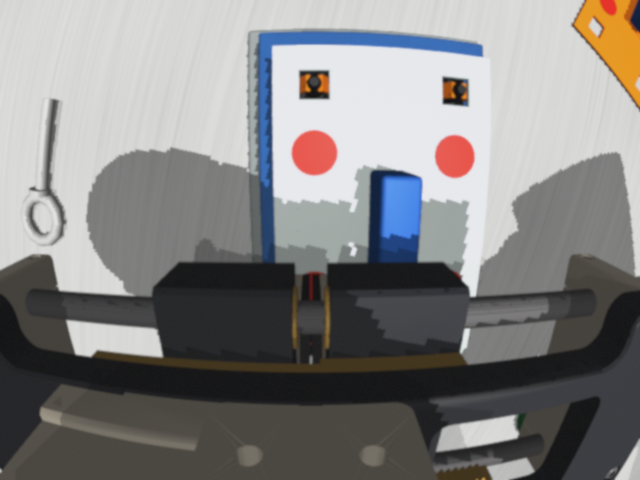

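The fingers are over spot 0, with clear room to the bar (370–420) and to the other spots. Pressing gently now, in stages.

```bash
python3 -m pendant '[[0,0,0.001,0,0,0,-1],[0,0,0.002,0,0,0,-1],[0,0,0.003,0,0,0,-1],[0,0,0.004,0,0,0,-1],[0,0,0.005,0,0,0,-1],[0,0,0.006,0,0,0,-1],[0,0,0.007,0,0,0,-1]]'
python3 -m pendant '[[0,0,0.001,0,0,0,-1],[0,0,0.002,0,0,0,-1],[0,0,0.003,0,0,0,-1]]'
```

```text
clock: 13.85
tool_pos: [0.5457, 0.19, 0.0593]
orientation: [-180.0, -0.0, -75.4]
force: [-1.3, -1.6, 6.2]
opening: 0.0002
clock: 14.22
tool_pos: [0.5459, 0.1901, 0.0567]
orientation: [-180.0, -0.0, -75.4]
force: [-1.2, -1.0, 8.6]
opening: 0.0002
```

```bash
python3 -m pendant '[[0,0,0.001,0,0,0,-1],[0,0,0.002,0,0,0,-1],[0,0,0.003,0,0,0,-1]]'
python3 -m pendant '[[0,0,0.001,0,0,0,-1],[0,0,0.002,0,0,0,-1]]'
```

```text
clock: 14.6
tool_pos: [0.5461, 0.1902, 0.054]
orientation: [-179.9, 0.0, -75.4]
force: [-1.3, -0.3, 10.4]
opening: 0.0003
clock: 14.85
tool_pos: [0.5462, 0.1902, 0.0522]
orientation: [-179.9, 0.0, -75.4]
force: [-2.4, -0.4, 9.5]
opening: 0.0002
```

```bash
for i in 1 2; do :; done; python3 -m pendant '[[0,0,0.001,0,0,0,-1],[0,0,0.002,0,0,0,-1]]'
python3 -m pendant '[[0,0,0.001,0,0,0,-1],[0,0,0.002,0,0,0,-1]]'
python3 - <<'E'
from h import *
state(); s=snap('scene','s10.png')
cv2.imwrite('pics/s10c.png',cv2.resize(s['image'][252:357,338:452],None,fx=5.5,fy=5.5,interpolation=cv2.INTER_CUBIC)); snap('wrist','w10.png')
E
```

```text
clock: 15.1
tool_pos: [0.5461, 0.1903, 0.0501]
orientation: [-179.9, 0.0, -75.4]
force: [-2.8, -0.4, 11.6]
opening: 0.0002
clock: 15.35
tool_pos: [0.5461, 0.1902, 0.0484]
orientation: [-179.9, -0.0, -75.4]
force: [-3.9, -1.2, 14.8]
opening: 0.0
t 15.35 pos [0.5461 0.1902 0.0484] ori [-179.92   -0.    -75.35] F [-3.92 -1.24 14.81] M [-0.31  1.51  0.01] open 0.0
```

View pics/s10c.png

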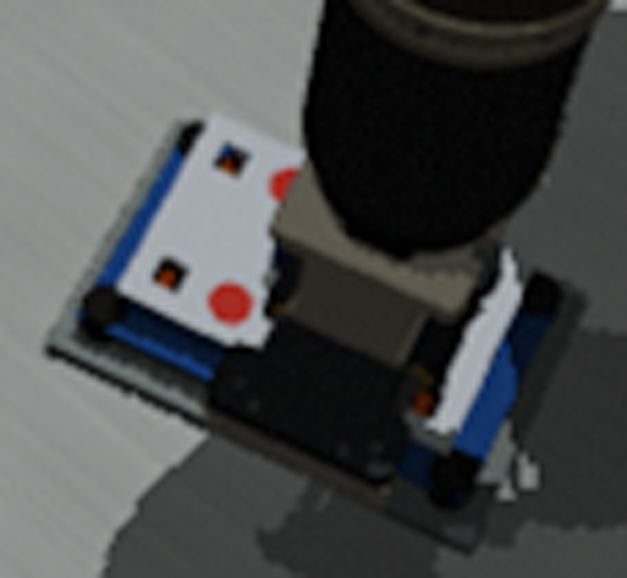

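View pics/w10.png

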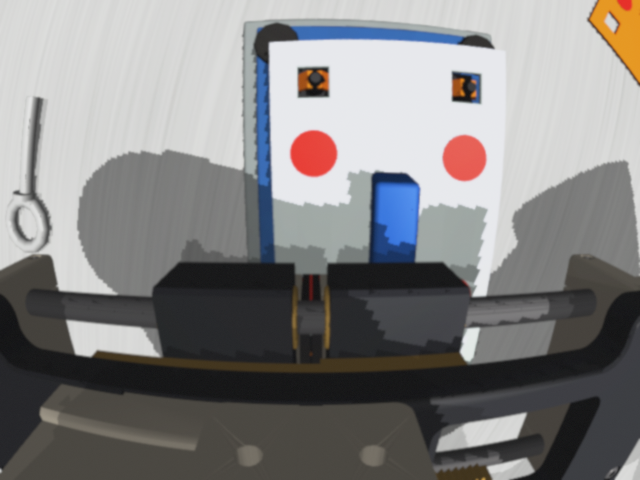

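```bash
python3 -m pendant '[[0,0,0.001,0,0,0,-1],[0,0,0.0015,0,0,0,-1],[0,0,0.0015,0,0,0,-1]]'
python3 -m pendant '[[0,0,-0.004,0,0,0,-1],[0,0,-0.01,0,0,0,-1],[0,0,-0.018,0,0,0,-1],[0,0,-0.03,0,0,0,-1],[0,0.02,-0.05,0,0,0,-1],[0,0.04,-0.06,0,0,0,-1],[0,0.05,-0.1,0,0,0,-1],[0,0.06,-0.14,0,0,0,-1],[0.06,0.033,-0.18,0,0,0,-1],[0.08,0.033,-0.18,0,0,0,-1]]'
python3 - <<'E'
from h import *
state(); s=snap('scene','s11.png')
cv2.imwrite('pics/s11c.png',cv2.resize(s['image'][252:357,338:452],None,fx=5.5,fy=5.5,interpolation=cv2.INTER_CUBIC)); snap('wrist','w11.png')
E
```

```text
clock: 15.82
tool_pos: [0.5461, 0.1902, 0.0471]
orientation: [-179.9, 0.0, -75.4]
force: [-4.5, -1.0, 15.8]
opening: 0.0001
clock: 17.08
tool_pos: [0.5357, 0.1039, 0.2289]
orientation: [-179.7, 0.0, -75.3]
force: [0.8, -0.6, -0.4]
opening: 0.0009
t 17.075 pos [0.5357 0.1039 0.2289] ori [-1.7972e+02  4.0000e-02 -7.5330e+01] F [ 0.83 -0.6  -0.36] M [0.06 0.   0.01] open 0.0009
```

View pics/s11c.png

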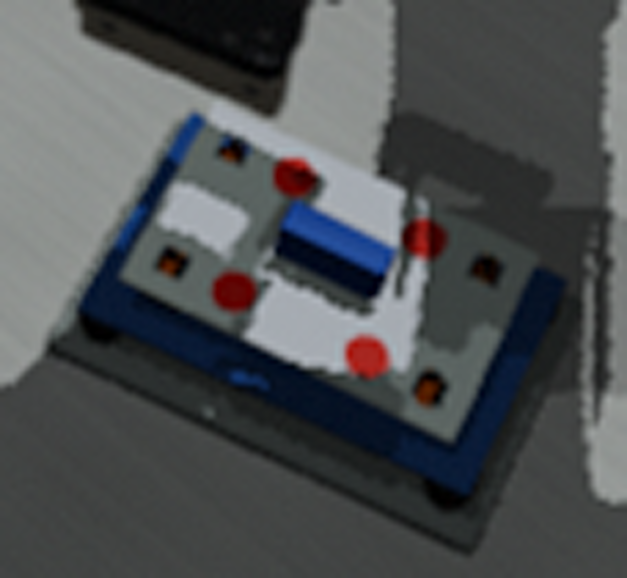

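View pics/w11.png

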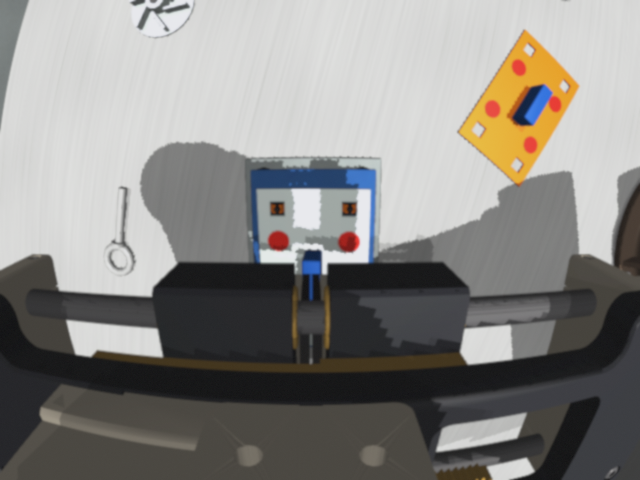

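```bash
cat >> h.py <<'E'
def reds2(im,box,k=6):
    x0,y0,x1,y1=box; c=cv2.resize(im[y0:y1,x0:x1],None,fx=k,fy=k,interpolation=cv2.INTER_CUBIC).astype(float)
    m=((c[...,2]>1.9*c[...,1])&(c[...,2]>1.9*c[...,0])&(c[...,2]>50)).astype(np.uint8)
    n,l,st,ce=cv2.connectedComponentsWithStats(m)
    return [(((ce[i]+.5)/k-.5+[x0,y0]).round(2),st[i,4]/k/k) for i in range(1,n) if st[i,4]>20*k*k]
def plate6(q,L):  # q: x,y,z,rx,ry,yaw(deg)
    return R.from_euler('xyz',q[3:],degrees=True).apply(L)+q[:3]
E
python3 - <<'E'
from h import *
for f in ['s8','s11']:
    im=cv2.imread(f'pics/{f}.png'); print(f,[ (a.tolist(),round(b)) for a,b in reds2(im,(360,270,440,330))])
class S: pass
import pickle
sc=pickle.load(open('scene0.pkl','rb'))
for nm,q in {'rest':[.522,.1498,.0594,0,0,14.6],'home':[.522,.1498,.0504,0,0,14.6]}.items():
    print(nm,proj(sc,plate6(q,sq(.032,.032,.003))).round(2).tolist(), proj(sc,plate6(q,sq(.032,.062,.003))).round(2).tolist())
E
```

```text
s8 [([390.87, 284.14], 35), ([414.7, 294.79], 39), ([379.98, 303.97], 42), ([404.3, 315.22], 43)]
s11 [([390.9, 283.85], 40), ([414.88, 294.88], 40), ([380.12, 304.56], 45), ([404.23, 316.54], 45)]
rest [[403.12, 315.28], [413.64, 294.88], [389.91, 284.09], [378.87, 303.83]] [[414.78, 320.79], [425.04, 300.06], [379.05, 279.16], [367.79, 298.59]]
home [[402.66, 317.03], [413.12, 296.71], [389.55, 285.96], [378.57, 305.62]] [[414.24, 322.51], [424.44, 301.87], [378.76, 281.04], [367.56, 300.41]]
```

Corner 0 dropped about 8 mm and stayed down. Next is spot 1.

Run:
```python
from h import *
rel([.4817,.1734,.067],-75.4)
```

```text
shift [-0.082   0.0342  0.1603] rot [-0.0024  0.0003 -0.002 ]
```

```bash
python3 -m pendant '[[-0.03,0.012,0.03,0,0,0,-1],[-0.06,0.026,0.07,0,0,0,-1],[-0.082,0.034,0.11,0,0,0,-1],[-0.082,0.034,0.14,0,0,0,-1],[-0.082,0.034,0.155,0,0,0,-1],[-0.082,0.034,0.160,0,0,0,-1],[-0.082,0.034,0.162,0,0,0,-1],[-0.082,0.034,0.164,0,0,0,-1],[-0.082,0.034,0.166,0,0,0,-1],[-0.082,0.034,0.167,0,0,0,-1],[-0.082,0.034,0.168,0,0,0,-1],[-0.082,0.034,0.169,0,0,0,-1]]'
python3 -m pendant '[[0,0,0.001,0,0,0,-1],[0,0,0.002,0,0,0,-1],[0,0,0.003,0,0,0,-1]]'
```

```text
clock: 18.68
tool_pos: [0.4806, 0.1752, 0.0569]
orientation: [-179.9, 0.0, -75.4]
force: [1.5, 0.3, 1.5]
opening: 0.0008
clock: 19.05
tool_pos: [0.4804, 0.1751, 0.0537]
orientation: [-180.0, 0.0, -75.4]
force: [0.0, -0.5, 6.5]
opening: 0.0004
```

```bash
python3 -m pendant '[[0,0,0.001,0,0,0,-1],[0,0,0.002,0,0,0,-1],[0,0,0.003,0,0,0,-1]]'
python3 -m pendant '[[0,0,0.001,0,0,0,-1],[0,0,0.002,0,0,0,-1]]'
```

```text
clock: 19.42
tool_pos: [0.4804, 0.1752, 0.051]
orientation: [-180.0, 0.0, -75.4]
force: [-2.2, -0.2, 8.9]
opening: 0.0003
clock: 19.68
tool_pos: [0.4804, 0.1751, 0.0492]
orientation: [-180.0, -0.0, -75.4]
force: [-2.8, 0.2, 12.0]
opening: 0.0001
```

```bash
python3 -m pendant '[[0,0,0.001,0,0,0,-1],[0,0,0.002,0,0,0,-1]]'
python3 -m pendant '[[0,0,0.001,0,0,0,-1],[0,0,0.0015,0,0,0,-1]]'
```

```text
clock: 19.92
tool_pos: [0.4804, 0.1751, 0.0474]
orientation: [-180.0, -0.0, -75.4]
force: [-3.1, -0.8, 14.3]
opening: 0.0006
clock: 20.18
tool_pos: [0.4805, 0.1751, 0.0461]
orientation: [-180.0, -0.0, -75.4]
force: [-3.4, -0.2, 17.1]
opening: 0.0002
```

```bash
python3 -m pendant '[[0,0,0.001,0,0,0,-1],[0,0,0.001,0,0,0,-1]]'
python3 -m pendant '[[0,0,-0.004,0,0,0,-1],[0,0,-0.012,0,0,0,-1],[0,0,-0.024,0,0,0,-1],[0,0,-0.05,0,0,0,-1],[0,0,-0.1,0,0,0,-1],[0.03,-0.01,-0.14,0,0,0,-1],[0.07,-0.034,-0.18,0,0,0,-1],[0.08,-0.034,-0.18,0,0,0,-1]]'
python3 - <<'E'
from h import *
state(); s=snap('scene','s12.png'); im=s['image']
print([ (a.tolist(),round(b)) for a,b in reds2(im,(360,270,440,330))])
cv2.imwrite('pics/s12c.png',cv2.resize(s['image'][252:357,338:452],None,fx=5.5,fy=5.5,interpolation=cv2.INTER_CUBIC)); snap('wrist','w12.png')
rel([.4984,.1095,.067],-75.4)
rel([.5623,.1262,.067],-75.4)
E
```

```text
clock: 20.42
tool_pos: [0.4805, 0.1751, 0.0452]
orientation: [-180.0, -0.0, -75.4]
force: [-4.3, -0.2, 17.8]
opening: 0.0007
clock: 21.42
tool_pos: [0.536, 0.1053, 0.2276]
orientation: [-179.7, 0.0, -75.5]
force: [-0.1, -0.3, -0.4]
opening: 0.0008
t 21.425 pos [0.536  0.1053 0.2276] ori [-1.7968e+02  4.0000e-02 -7.5470e+01] F [-0.15 -0.27 -0.36] M [0.05 0.01 0.  ] open 0.0008
[([390.8, 284.72], 38), ([414.48, 296.19], 36), ([380.21, 304.54], 42), ([404.26, 316.57], 44)]
shift [-0.0128  0.0324  0.1571] rot [ 0.0004  0.0004 -0.002 ]
shift [-0.013  -0.0337  0.1571] rot [ 0.0004  0.0004 -0.002 ]
```

View pics/s12c.png

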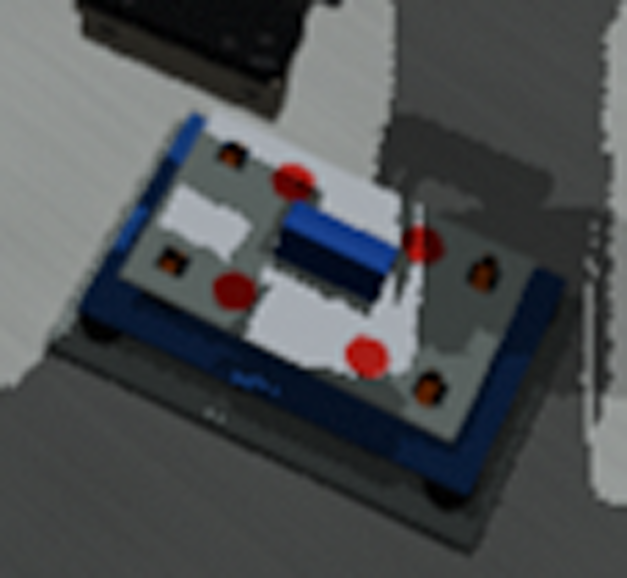

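Corners 0 and 1 are home: spots shifted +1.35 and +1.40 px, which puts the corners about 9 mm down. Now spot 3.

```bash
python3 -m pendant '[[-0.005,-0.015,0.05,0,0,0,-1],[-0.013,-0.033,0.1,0,0,0,-1],[-0.013,-0.033,0.14,0,0,0,-1],[-0.013,-0.033,0.154,0,0,0,-1],[-0.013,-0.033,0.158,0,0,0,-1],[-0.013,-0.033,0.160,0,0,0,-1],[-0.013,-0.033,0.162,0,0,0,-1],[-0.013,-0.033,0.163,0,0,0,-1],[-0.013,-0.033,0.164,0,0,0,-1],[-0.013,-0.033,0.165,0,0,0,-1],[-0.013,-0.033,0.166,0,0,0,-1]]'
python3 -m pendant '[[0,0,0.001,0,0,0,-1],[0,0,0.002,0,0,0,-1],[0,0,0.003,0,0,0,-1]]'
python3 -m pendant '[[0,0,0.001,0,0,0,-1],[0,0,0.002,0,0,0,-1],[0,0,0.003,0,0,0,-1]]'
```

```text
clock: 22.9
tool_pos: [0.5623, 0.1272, 0.0585]
orientation: [-179.9, 0.0, -75.4]
force: [-0.6, 0.5, 4.6]
opening: 0.0006
clock: 23.28
tool_pos: [0.5625, 0.1272, 0.0556]
orientation: [-179.9, -0.0, -75.4]
force: [-0.6, -1.0, 8.6]
opening: 0.0006
clock: 23.65
tool_pos: [0.5626, 0.1272, 0.053]
orientation: [-179.9, -0.0, -75.4]
force: [-1.4, -0.2, 10.8]
opening: 0.0004
```

```bash
python3 -m pendant '[[0,0,0.001,0,0,0,-1],[0,0,0.002,0,0,0,-1]]'
python3 -m pendant '[[0,0,0.001,0,0,0,-1],[0,0,0.002,0,0,0,-1]]'
python3 -m pendant '[[0,0,0.001,0,0,0,-1],[0,0,0.002,0,0,0,-1]]'
```

```text
clock: 23.9
tool_pos: [0.5626, 0.1272, 0.0512]
orientation: [-179.9, -0.0, -75.4]
force: [-2.4, -0.4, 12.1]
opening: 0.0001
clock: 24.15
tool_pos: [0.5628, 0.1272, 0.0494]
orientation: [-179.9, -0.0, -75.3]
force: [-3.1, -0.9, 15.5]
opening: 0.0004
clock: 24.4
tool_pos: [0.5626, 0.127, 0.0474]
orientation: [-179.9, -0.0, -75.4]
force: [-0.7, -1.5, 6.7]
opening: 0.0006
```

Click: the force fell from 15.5 to 6.7 N. I'll press a little more to seat it.

```bash
python3 -m pendant '[[0,0,0,0,0,0,-1]]'; python3 -m pendant '[[0,0,0.001,0,0,0,-1],[0,0,0.002,0,0,0,-1]]'
```

```text
clock: 24.52
tool_pos: [0.5623, 0.127, 0.047]
orientation: [-179.9, -0.0, -75.4]
force: [-1.8, -1.0, 11.2]
opening: 0.0006
clock: 24.78
tool_pos: [0.5624, 0.127, 0.0452]
orientation: [-179.9, -0.0, -75.4]
force: [-2.9, -0.9, 14.3]
opening: 0.0003
```

```bash
python3 -m pendant '[[0,0,0.001,0,0,0,-1],[0,0,0.0015,0,0,0,-1]]'
python3 -m pendant '[[0,0,-0.004,0,0,0,-1],[0,0,-0.012,0,0,0,-1],[0,0,-0.024,0,0,0,-1],[0,0,-0.05,0,0,0,-1],[0,0.02,-0.1,0,0,0,-1],[0,0.034,-0.14,0,0,0,-1],[0.015,0.034,-0.18,0,0,0,-1],[0.015,0.034,-0.18,0,0,0,-1]]'
python3 - <<'E'
from h import *
state(); s=snap('scene','s13.png'); im=s['image']
print([ (a.tolist(),round(b)) for a,b in reds2(im,(360,270,440,330))])
cv2.imwrite('pics/s13c.png',cv2.resize(s['image'][252:357,338:452],None,fx=5.5,fy=5.5,interpolation=cv2.INTER_CUBIC))
rel([.4984,.1095,.067],-75.4)
E
```

```text
clock: 25.02
tool_pos: [0.5623, 0.1269, 0.0439]
orientation: [-179.9, -0.0, -75.4]
force: [-3.2, -1.4, 16.8]
opening: 0.0008
clock: 26.02
tool_pos: [0.5344, 0.1041, 0.2266]
orientation: [-179.6, 0.1, -75.4]
force: [0.4, -0.2, 0.2]
opening: 0.0007
t 26.025 pos [0.5344 0.1041 0.2266] ori [-1.7962e+02  7.0000e-02 -7.5400e+01] F [ 0.36 -0.18  0.15] M [ 0.08 -0.06 -0.05] open 0.0007
[([390.53, 285.91], 37), ([414.26, 296.44], 37), ([379.87, 305.73], 43), ([403.99, 317.04], 44)]
shift [-0.0139  0.0329  0.1573] rot [-0.0032  0.0011 -0.0004]
```

All four spots are now 1.65–1.82 px lower, and 1.75 px was expected at home. I'll still press spot 2 to make sure that corner has caught.

```bash
python3 -m pendant '[[-0.006,0.015,0.05,0,0,0,-1],[-0.014,0.033,0.1,0,0,0,-1],[-0.014,0.033,0.14,0,0,0,-1],[-0.014,0.033,0.157,0,0,0,-1],[-0.014,0.033,0.162,0,0,0,-1],[-0.014,0.033,0.166,0,0,0,-1],[-0.014,0.033,0.168,0,0,0,-1],[-0.014,0.033,0.170,0,0,0,-1],[-0.014,0.033,0.171,0,0,0,-1],[-0.014,0.033,0.172,0,0,0,-1],[-0.014,0.033,0.173,0,0,0,-1],[-0.014,0.033,0.174,0,0,0,-1]]'
python3 -m pendant '[[0,0,0.001,0,0,0,-1],[0,0,0.002,0,0,0,-1],[0,0,0.003,0,0,0,-1],[0,0,0.003,0,0,0,-1]]'
```

```text
clock: 27.58
tool_pos: [0.4978, 0.1094, 0.0492]
orientation: [-179.9, 0.0, -75.4]
force: [-1.8, -0.1, 8.4]
opening: 0.0007
clock: 28.08
tool_pos: [0.4977, 0.1094, 0.0465]
orientation: [-179.9, 0.0, -75.4]
force: [-2.3, -0.4, 12.4]
opening: 0.001
```

```bash
python3 -m pendant '[[0,0,0.001,0,0,0,-1],[0,0,0.002,0,0,0,-1],[0,0,0.003,0,0,0,-1],[0,0,0.003,0,0,0,-1]]'
python3 -m pendant '[[0,0,0.001,0,0,0,-1],[0,0,0.0015,0,0,0,-1]]'
python3 -m pendant '[[0,0,-0.004,0,0,0,-1],[0,0,-0.012,0,0,0,-1],[0,0,-0.024,0,0,0,-1],[0,0,-0.05,0,0,0,-1],[0,0,-0.1,0,0,0,-1],[0,0,-0.16,0,0,0,-1],[-0.02,0,-0.20,0,0,0,-1],[-0.05,-0.033,-0.20,0,0,0,-1],[-0.05,-0.033,-0.20,0,0,0,-1]]'
python3 - <<'E'
from h import *
state(); s=snap('scene','s14.png'); im=s['image']
print([ (a.tolist(),round(b)) for a,b in reds2(im,(360,270,440,330))])
cv2.imwrite('pics/s14c.png',cv2.resize(s['image'][252:357,338:452],None,fx=5.5,fy=5.5,interpolation=cv2.INTER_CUBIC))
w=snap('wrist','w14.png')['image']
E
```

```text
clock: 28.58
tool_pos: [0.4978, 0.1094, 0.0438]
orientation: [-179.9, 0.0, -75.4]
force: [-4.6, -0.1, 15.3]
opening: 0.0002
clock: 28.82
tool_pos: [0.4978, 0.1094, 0.0425]
orientation: [-179.9, 0.0, -75.4]
force: [-6.7, 0.3, 18.7]
opening: 0.0005
clock: 29.95
tool_pos: [0.5176, 0.1677, 0.2416]
orientation: [-179.9, 0.0, -75.3]
force: [-1.0, -0.1, -0.7]
opening: 0.0003
t 29.95 pos [0.5176 0.1677 0.2416] ori [-1.7995e+02  3.0000e-02 -7.5320e+01] F [-0.96 -0.05 -0.65] M [-0.01  0.09 -0.03] open 0.0003
[([390.51, 285.94], 37), ([414.21, 296.52], 39), ([379.85, 305.74], 40), ([403.98, 316.93], 44)]
```

View pics/s14c.png

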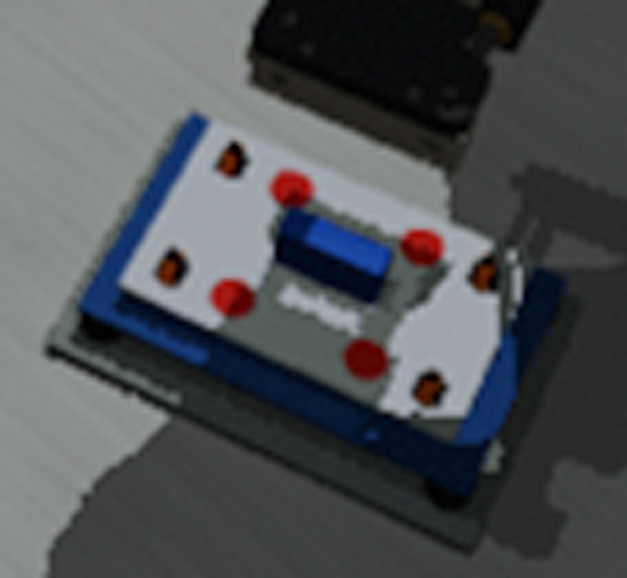

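View pics/w14.png

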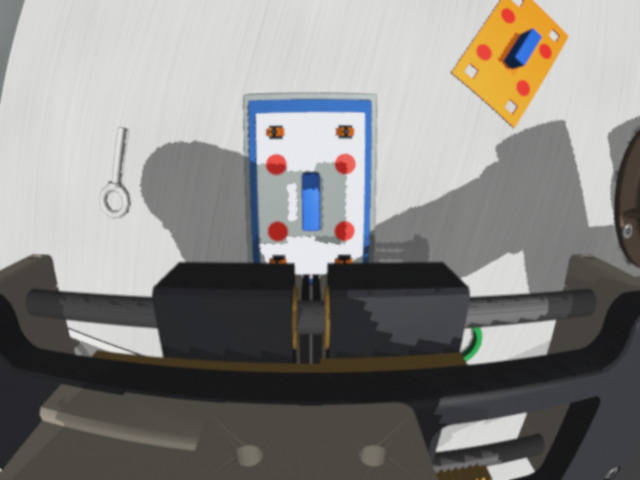

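All four holes show orange barbs spread over the plate. I'll take one closer view with every corner clear.

```bash
python3 -m pendant '[[-0.03,0,-0.01,0,0,0,-1],[-0.07,0,-0.01,0,0,0,-1],[-0.07,0,-0.01,0,0,0,-1]]'
python3 - <<'E'
from h import *
state(); w=snap('wrist','w15.png')['image']
cv2.imwrite('pics/w15c.png',cv2.resize(w[50:220,235:390],None,fx=4,fy=3.4,interpolation=cv2.INTER_CUBIC))
snap('top','t15.png')
E
```

```text
clock: 30.42
tool_pos: [0.4982, 0.2346, 0.2509]
orientation: [180.0, -0.0, -75.3]
force: [0.2, 0.3, -0.8]
opening: 0.0005
t 30.425 pos [0.4982 0.2346 0.2509] ori [179.97  -0.   -75.3 ] F [ 0.23  0.31 -0.77] M [ 0.   -0.01  0.03] open 0.0005
```

View pics/w15c.png

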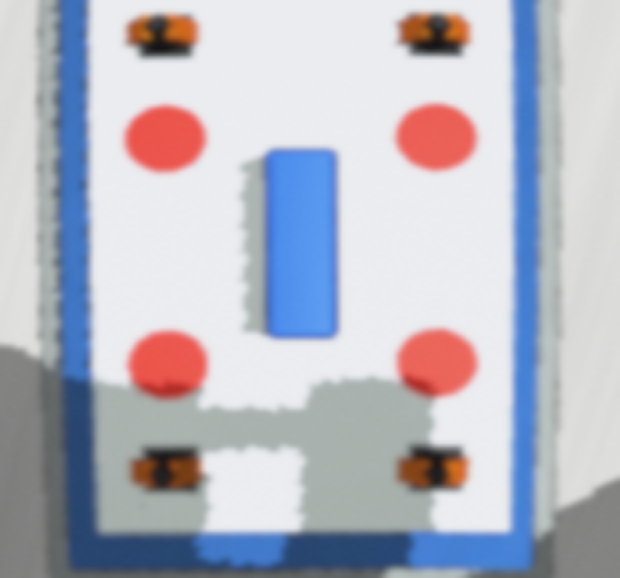

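View pics/t15.png

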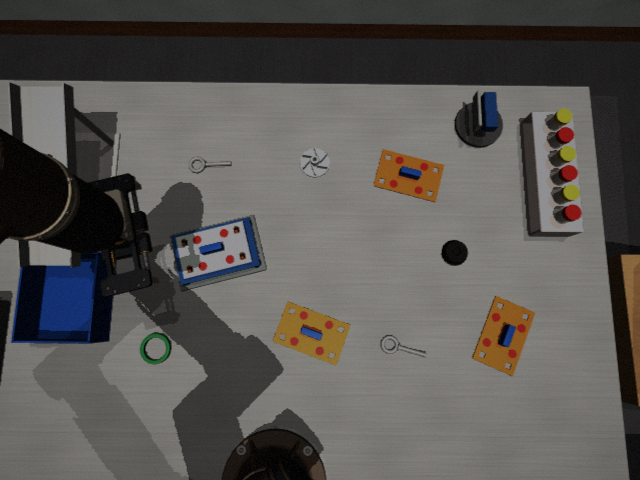

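At all four corners the barbs lie over the plate, spread wider than the holes, and nothing else on the bench has moved. Handing in.

```bash
python3 -c "
from plant import ctrl
print(ctrl.close_job())"
```

```text
the job is handed in; nothing more can be done
None
```

The cover plate is on the blue tray, and my checks show it clicked home on all four standoffs. I handed the job in at about 30.5 s, with the arm well clear.

- **Laying it on:** I lifted the frosted plate by its blue bar and lined it up using the tips seen through its holes, to within about 0.3 mm. I then let it down until it rested on all four sets of barbs.
- **Pressing:** I pressed the red spots one at a time with shut fingers, in the order 0, 1, 3, 2. The highest downward force I read was 18.7 N, but the readout only comes at the end of each move.
- **Clicks:** Only the press on spot 3 showed a clear force drop, from 15.5 to 6.7 N. That push appears to have brought corner 2 home as well, and I still pressed spot 2 to be sure.
- **Last checks:** In the close wrist view the orange barbs spread over the plate at all four holes. In the scene camera the spots had dropped 1.7–1.8 px, against about 1.75 px expected for 9 mm. The other objects looked unmoved in the top view.
- **Disagreements:** The wrist camera was about 1.6 mm off, and the scene and top cameras put the tray 3–4 mm apart. I worked from relative measurements in one camera instead.
- **Not measured:** The plate tilted about 4° at its lowest-end stage, as estimated from the spot positions.

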